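# Let a flywheel find its heavy side on the balancing rollers

### The job

Find the heavy side of the mixer flywheel: lift it out of the wooden cradle and lay its shaft gently across the rollers of the balancing stand, let go and let it turn until it hangs at rest with its heavy side down. Only then push the stand's brake fully home against the rim, so that the wheel keeps that position. Leave the tin, the metal weight, the half prism and the mug where they are.

Things in the scene. Friction and masses are not known exactly. Their poses are not given: they have to be found in the camera images.
- flywheel: aluminium flywheel, 120 mm diameter, 30 mm wide, flat faces, in the middle of a 24 mm shaft 150 mm long; about 0.6 kg. Origin: wheel centre on the shaft axis. x: along the shaft; -z: to the dark steel lug bolted in the web, the heavy side. Starts in the cradle, shaft axis 85 mm above the bench, lug about 120 degrees from down, kept by friction. Grip the faces near the top of the rim.
- cradle: fixed wooden storage cradle, base 150 x 110 mm; two uprights with open V notches carry the shaft 45 mm either side of the wheel's middle, shaft along the cradle's x. Origin: centre of its underside on the bench.
- stand: fixed balancing stand, grey base 170 mm along x, y -157 to +67 mm. Origin on the bench below the middle of the roller seat. Two pairs of free-running, lightly damped 40 mm rollers at x = -45 and +45 mm, tops 81 mm above the bench. The shaft belongs along x (either way round), wheel between the pairs, 9 mm free each side. Let go, the wheel settles within about 4 s. Brake on the -y side.
- stand_axis (a point): where the wheel's centre lies when the shaft is seated on the four rollers: 85 mm above the bench over the stand's origin; its axes are those of the stand
- brake (a joint): travel of the brake shoe along the stand's +y toward the rim, in m: 0 fully back, 0.045 fully home at its end stop, where the sprung rubber pad presses the rim with about 1 N. Stays where it is left (about 2 N of friction).
- brake_knob (a point): middle of the black knob on top of the brake shoe (upright, 24 mm diameter, top at 137 mm), 122 mm above the bench; shoe block (40 x 24 mm) below 100 mm. It moves with the shoe: 120 mm from the stand's origin on its -y side at joint value 0, 75 mm at 0.045.
- tin: bystander: lidded plastic sample tin, 67 mm diameter, 78 mm tall; origin at its underside
- brass_weight: bystander: bottle-shaped metal scale weight, 49 mm diameter, 60 mm tall; origin at its underside
- half_prism: bystander: broken mortar prism, 83 x 40 x 40 mm; origin at its underside
- mug: bystander: white mug, 97 mm tall; origin at its underside

How it is judged (in metres and radians):
On the way:
1. the flywheel lies on the rollers, let go, at rest with its heavy side down, and the brake is still clear of it (distance between flywheel and stand_axis below 0.01 m and angle between flywheel's own z axis and vertical below 0.2 rad and angular speed of flywheel below 0.3 rad/s and contact force between the fingers and flywheel below 0.05 N and value of joint brake below 0.03 m), for 0.5 s.
At the end, for the whole second after the job is handed in: The flywheel lies on the rollers (wheel centre within 10 mm of its seat, shaft along the stand within 0.08 rad), at rest with its heavy side within 0.25 rad of straight down, and the brake is home (within 2.5 mm of its end stop) (distance between flywheel and stand_axis below 0.01 m and angle between the x axis of flywheel and the x axis of stand, either way round below 0.08 rad and angle between flywheel's own z axis and vertical below 0.25 rad and angular speed of flywheel below 0.1 rad/s and value of joint brake above 0.0425 m); the robot touches nothing.
It fails at once if the flywheel is dropped onto the stand from more than about 6 mm (distance between flywheel and stand_axis below 0.04 m and contact force between the fingers and flywheel below 0.05 N and linear speed of flywheel above 0.35 m/s).
It fails at once if the flywheel is jammed into the stand with over 150 N (contact force between flywheel and stand above 150 N).
It fails at once if the flywheel falls on the bench (height (world z) of flywheel below 0.065 m).
It fails at once if a bystander is moved by more than 30 mm (distance of any of tin, brass_weight, half_prism, mug from where it was at the start of the episode above 0.03 m).
It also fails if it takes over 54 s, if anything falls off the work surface, if the arm or the gripper's body presses on something with over 40 N, if the wrist force passes 120 N, or if a joint passes its speed limit or range.

### The arm

A 6-joint arm with a two-finger parallel gripper is mounted at the origin on the work surface; the furniture and walls round the work are solid. World frame = base frame: x ahead of the robot, y to its left, z up, the work surface at z = 0. Lengths are in mm, angles in rad, forces in N, time in s.
With the tool pointing down it reaches from about 375 to 975 mm from the base axis. Payload 3.8 kg.
Tool frame: the origin (TCP) lies midway between the tips of the shut fingers; the grasp point (between the pads) lies 19 mm behind it (arm.grip_depth is the y of the grasp point in the tool frame, in mm); y points along the fingers, z is the direction in which the jaws open and shut, and the axes are right-handed (so a half turn about y gives the same grasp; the last joint's range is limited). The gripper opens to 88 mm and grips with 3 to 60 N. Pads are 18 mm wide; open, the fingers measure 123 mm over their backs; the gripper's body (75 mm by 187 mm) begins 45 mm behind the grasp point.
Start: joints at [-1.265, 0.264, 1.604, -0, 1.274, -0.037], TCP at [226.879, -635.723, 238.706] pointing down, gripper open.
Joint ranges: [-2.63, 2.63], [-0.94, 2.18], [0.31, 2.57], [-1.31, 4.45], [0, 2.66], [-2.55, 2.55]. Speed limits (rad/s): [2.57, 2.57, 3.14, 3.14, 3.14, 3.14].

### API

Orientations are given as [roll, pitch, yaw] about the fixed x, y, z axes, in that order (R = Rz(yaw) Ry(pitch) Rx(roll)).
In Python, from cell import sensors, vision, order, arm gives the robot as it stands.
- The arm moves only by the shell command python3 -m pendant 'ROWS'. ROWS is a JSON object of lists of equal length, an entry for each row: "linear": the shift along the tool's x, y, z in m, a list of three; "rotation": the turn, a rotation vector about the tool's x, y, z in rad, a list of three; "fingers": the finger opening in m, from 0 to 0.0881. In form: {"linear": [[x, y, z], ...], "rotation": [[rx, ry, rz], ...], "fingers": [fingers, ...]}. A call has 1 to 12 rows; each row shifts and turns the commanded pose from where the row before left it, along the tool's axes as they then stand; what a row does not reach is not made up. A row lasts 1/12 s, in which the tool goes at most 41.7 mm and 7.16 degrees, less where a joint would pass 70% of its speed; a pose out of reach is approached as far as the arm can. A call with a gripper value outside its range is refused whole. The fingers move at their own pace and stop on an object; the grip force is fixed at half the most. Time passes only in rows, so rows that do not move let the fingers close. It gives the time, the measured TCP pose, the force and the opening at its end, in the units of the state.
- sensors.get_obs(): the state, without advancing time (a new reading comes with each control period).
- vision.snapshot(name): name is "scene" or "top"; returns the picture (400x640x3 uint8, blue, green, red); there is no depth.
- vision.camera_info(name): a dict with "intrinsics" (3x3 intrinsics, pixels), "dist" ([k1, k2, p1, p2, k3] as OpenCV has them; the pictures are not rectified), "R" (3x3) and "t" (3): a world point X has camera coordinates R X + t. Camera axes: x right, y down, z forward; pixel columns grow to the right and rows downward; lengths in mm; the calibration is good to about 2 mm. A picture is of the moment at which its call begins. camera_info takes no time and is no camera call.
- order.job_done(): hands the job in, once; it reports no verdict.
Trained networks look in the newest picture that a camera, given by its name, has taken for a name from the list of things; names that differ only in an ending like _2 or _b are one class to them, and where a whole thing is asked for, a point or a joint stands for the part that bears it (a point fixed in the world has none). Each returns a list of dicts, best first, with "confidence" (0 to 1); they miss things now and then, are a little off and sometimes report something else, mostly with a low value. They report only what shows in the picture. A call takes as long as a camera call.
- vision.recognise(label, camera): "xyz" ([x, y, z] in mm, in world coordinates, good to about 4 mm: the middle of the surface that is visible of it).
- vision.place_of(label, camera): "xyz" ([x, y, z] in mm, in world coordinates, good to about 4 mm: a listed point, or the origin of a listed thing).
The state is a dict: "time": time; "joint_positions": joint angles; "qvel": joint speeds; "joint_torque": joint torques, N m; "tool_pos": TCP position; "ee_rot": TCP orientation; "force": force on the tool from outside, world axes, zero at the start; "ft_torque": the same for the moment, N m; "gripper_width": opening from 0.0 (shut) to 1.0 (fully open).
Only numpy, scipy, OpenCV 4.12 (cv2) and the standard library are available. Lean on these libraries where they do the work, as an engineer would, in place of code of your own. Each camera call takes 0.05 s, during which the arm holds its last target.

## Working session

There is one attempt and no reset: what is moved stays moved. The work goes in short steps, Python scripts to look and compute and a shell command to move; the robot and the scene stay as the last step left them, time stands still between calls to the robot, and variables do not carry over. Pictures are saved under pics/ and viewed, and the job is handed in when it is done.

```bash
mkdir -p pics; ls; python3 - <<'E'
from cell import sensors, vision, order, arm
import cv2
print(sensors.get_obs())
for n in("scene","top"):
    cv2.imwrite(f"pics/{n}0.png",vision.snapshot(n))
    i=vision.camera_info(n); print(n,i)
for l in("flywheel","cradle","stand","stand_axis","brake_knob","tin","brass_weight","half_prism","mug"):
    for n in("scene","top"):
        r=vision.place_of(l,n)
        print(l,n,[( [round(v) for v in d["xyz"]],round(d["confidence"],2)) for d in r[:2]])
print(sensors.get_obs()["time"])
E
```

```text
pics
{'time': 0.0, 'joint_positions': array([-1.26488861e+00,  2.64766592e-01,  1.60535539e+00,  1.91476072e-05,
        1.27368566e+00, -3.68501810e-02]), 'qvel': array([-0.00161988,  0.00016063, -0.00121139,  0.00110046,  0.0019397 ,
       -0.00145101]), 'joint_torque': array([-5.08126250e-04, -5.02104056e+01, -3.56876743e+01,  7.25827552e-02,
        2.93551048e-02, -1.75226019e-04]), 'tool_pos': array([ 226.68280206, -635.05547308,  237.38898914]), 'ee_rot': array([-1.57300913e+00,  9.98878756e-05, -2.79884049e+00]), 'force': array([-0.10256278,  0.09756244,  0.39716948]), 'ft_torque': array([-0.01104217, -0.00915751, -0.03673755]), 'gripper_width': 1.0028477284630206}
scene {'intrinsics': array([[404.01964053,   0.        , 319.89191527],
       [  0.        , 404.01964053, 200.8149113 ],
       [  0.        ,   0.        ,   1.        ]]), 'dist': array([-0.08010078,  0.        ,  0.        ,  0.        ,  0.        ]), 'R': array([[ 0.53661185, -0.84378674, -0.00846559],
       [-0.43489676, -0.26795036, -0.8596903 ],
       [ 0.72312692,  0.46500166, -0.51074546]]), 't': arr
[... 559 characters left out ...]
wheel top [([443, 84, 85], 0.95)]
cradle scene [([440, 80, -4], 0.79), ([450, -262, 122], 0.31)]
cradle top [([440, 82, 2], 0.79)]
stand scene [([445, -158, -2], 0.84)]
stand top [([442, -157, -3], 0.71)]
stand_axis scene [([446, -156, 88], 0.61)]
stand_axis top [([442, -157, 87], 0.58)]
brake_knob scene [([449, -260, 121], 0.62)]
brake_knob top []
tin scene [([560, -12, 1], 0.72)]
tin top [([567, -10, 1], 0.65), ([442, 83, 88], 0.24)]
brass_weight scene [([375, -44, -4], 0.82)]
brass_weight top [([382, -43, 2], 0.94), ([439, 84, 2], 0.23)]
half_prism scene [([423, -410, 2], 0.6)]
half_prism top [([423, -403, -2], 0.65)]
mug scene [([528, -490, 0], 0.56)]
mug top [([530, -493, 4], 0.89)]
1.0
```

View pics/scene0.png

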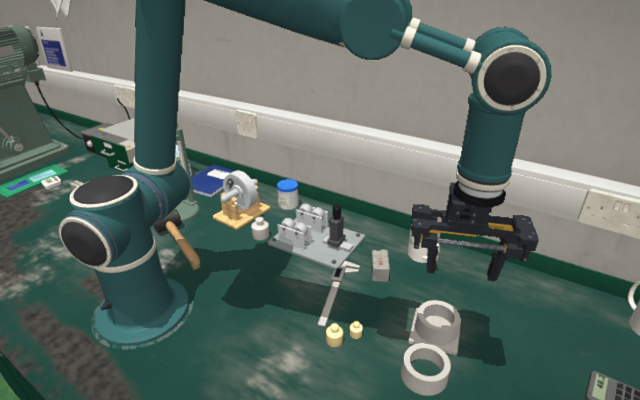

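View pics/top0.png

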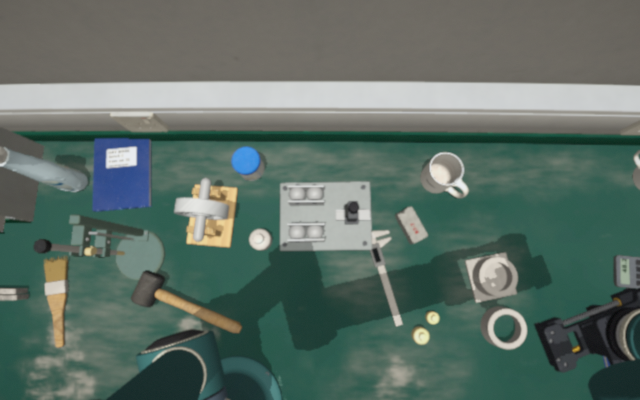

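```bash
cat > h.py <<'E'
import numpy as np,cv2
from cell import vision
def proj(n,P):
    i=vision.camera_info(n); r,_=cv2.Rodrigues(i["R"])
    return cv2.projectPoints(np.array(P,float).reshape(-1,1,3),r,np.array(i["t"]),np.array(i["intrinsics"]),np.array(i["dist"]))[0].reshape(-1,2)
def back(n,uv,z):
    i=vision.camera_info(n)
    q=cv2.undistortPoints(np.array(uv,float).reshape(-1,1,2),np.array(i["intrinsics"]),np.array(i["dist"])).reshape(-1,2)
    R=np.array(i["R"]);c=-R.T@np.array(i["t"]); out=[]
    for a,b in q:
        d=R.T@np.array([a,b,1]); out.append(c+d*(z-c[2])/d[2])
    return np.array(out)
E
python3 - <<'E'
import cv2
a=cv2.imread("pics/top0.png")[140:270,165:385]; b=cv2.imread("pics/scene0.png")[160:280,200:400]
cv2.imwrite("pics/t0z.png",cv2.resize(a,(0,0),fx=3.6,fy=3.6,interpolation=cv2.INTER_CUBIC))
cv2.imwrite("pics/s0z.png",cv2.resize(b,(0,0),fx=4,fy=4,interpolation=cv2.INTER_CUBIC))
E
```

```text
(no output)
```

View pics/t0z.png

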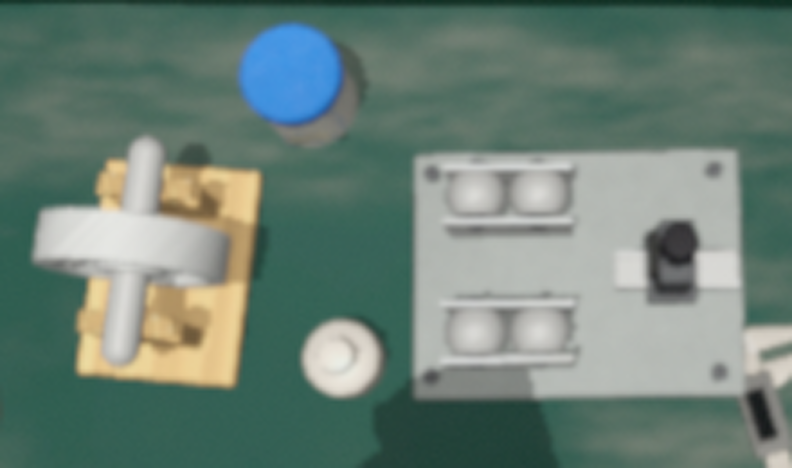

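View pics/s0z.png

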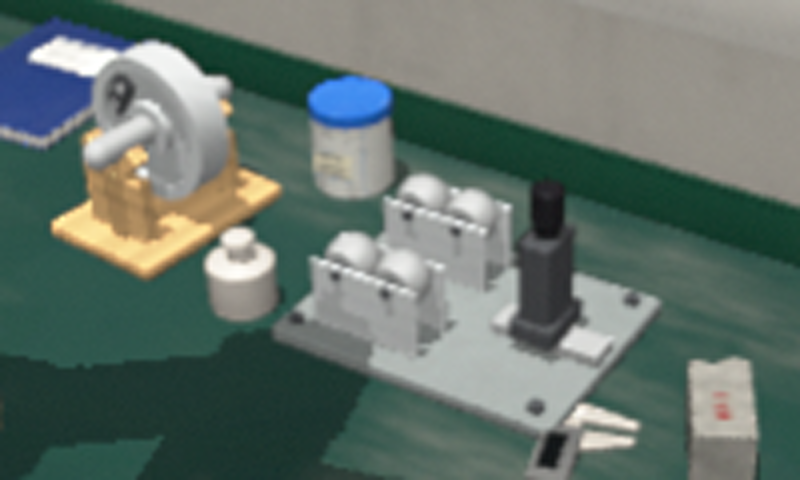

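```bash
python3 - <<'E'
from h import *
Z=lambda L:[(165+x/3.6,140+y/3.6) for x,y in L]
# cradle
c=back("top",Z([(108,160),(262,171),(237,386),(78,374)]),12)
s=back("top",Z([(415,156),(738,151),(744,392),(415,399)]),10)
w=back("top",Z([(146,140),(120,364)]),87)
rt=back("top",Z([(475,190),(538,190),(475,330),(538,330)]),75)
k=back("top",Z([(679,240)]),137)
for n,q in(("c",c),("s",s),("w",w),("r",rt),("k",k)): print(n,q.round(1).tolist(),q.mean(0).round(1))
d=w[0]-w[1];print("shaft yaw",np.arctan2(d[1],d[0]),np.hypot(d[0],d[1]))
d=c[0]+c[1]-c[2]-c[3];print("cr yaw",np.arctan2(d[1],d[0]),np.hypot(d[0],d[1])/2)
for a,b in((0,3),(1,2)):
    d=s[a]-s[b];print("st yaw",np.arctan2(d[1],d[0]),np.hypot(d[0],d[1]))
for a,b in((0,1),(3,2)):
    d=s[a]-s[b];print("st yaw y",np.arctan2(-d[0],d[1]),np.hypot(d[0],d[1]))
d=rt[0]+rt[1]-rt[2]-rt[3];print("roll yaw",np.arctan2(d[1],d[0]),np.hypot(d[0],d[1])/2)
# scene: knob top
k=back("scene",[(200+548/4,160+185/4)],137);print(k)
E
```

```text
c [[520.0, 128.0, 12.0], [512.9, 17.8, 12.0], [363.1, 27.3, 12.0], [369.6, 138.2, 12.0]] [441.4  77.8  12. ]
s [[524.9, -89.1, 10.0], [530.3, -314.2, 10.0], [363.8, -316.7, 10.0], [356.2, -94.5, 10.0]] [ 443.8 -203.6   10. ]
w [[516.7, 76.3, 87.0], [371.6, 83.3, 87.0]] [444.2  79.8  87. ]
r [[487.9, -137.4, 75.0], [488.2, -178.2, 75.0], [397.2, -139.6, 75.0], [397.7, -179.7, 75.0]] [ 442.8 -158.7   75. ]
k [[446.1, -265.0, 137.0]] [ 446.1 -265.   137. ]
shaft yaw -0.04766817354612864 145.23983555687852
cr yaw -0.06527321889441581 150.4459524549047
st yaw 0.031966751584247916 168.7898543391971
st yaw 0.015089481496392365 166.53508329948198
st yaw y 0.02398728928362974 225.17613372502564
st yaw y 0.03413317455400813 222.35896273487225
roll yaw 0.020317906835748724 90.61737932625525
[[ 445.8973373 -266.0103508  137.       ]]
```

```bash
python3 -m pendant '{"linear":[[0,0,0],[0,0,0],[0,0,0],[0,0,0],[0,0,0],[0,0,0],[0,0,0],[0,0,0],[0,0,0],[0,0,0]],"rotation":[[0,-0.117,0],[0,-0.117,0],[0,-0.117,0],[0,-0.117,0],[0,-0.117,0],[0,-0.117,0],[0,-0.117,0],[0,-0.117,0],[0,-0.117,0],[0,-0.117,0]],"fingers":[0.088,0.088,0.088,0.088,0.088,0.088,0.088,0.088,0.088,0.088]}'
python3 -m pendant '{"linear":[[-0.03,0,0.007],[-0.03,0,0.007],[-0.03,0,0.007],[-0.03,0,0.007],[-0.03,0,0.007],[-0.03,0,0.007],[-0.03,0,0.007],[-0.03,0,0.007],[-0.03,0,0.007],[-0.03,0,0.007],[-0.03,0,0.007],[-0.03,0,0.007]],"rotation":[[0,0,0],[0,0,0],[0,0,0],[0,0,0],[0,0,0],[0,0,0],[0,0,0],[0,0,0],[0,0,0],[0,0,0],[0,0,0],[0,0,0]],"fingers":[0.088,0.088,0.088,0.088,0.088,0.088,0.088,0.088,0.088,0.088,0.088,0.088]}'
```

```text
time: 1.83
tool_pos: [226.9, -635.7, 238.7]
ee_rot: [-1.571, -0.0, -1.623]
force: [0.8, 0.3, 0.1]
gripper_width: 0.995
time: 2.83
tool_pos: [331.7, -279.8, 238.9]
ee_rot: [-1.57, -0.0, -1.629]
force: [0.3, 0.5, 0.6]
gripper_width: 0.998
```

```bash
python3 -m pendant '{"linear":[[-0.03,0,0.0075],[-0.03,0,0.0075],[-0.03,0,0.0075],[-0.03,0,0.0075],[-0.03,0,0.0075],[-0.03,0,0.0075],[-0.03,0,0.0075],[-0.03,0,0.0075],[-0.03,0,0.0075],[-0.03,0,0.0075],[-0.03,0,0.0075],[-0.03,0,0.0075]],"rotation":[[0,0,0],[0,0,0],[0,0,0],[0,0,0],[0,0,0],[0,0,0],[0,0,0],[0,0,0],[0,0,0],[0,0,0],[0,0,0],[0,0,0]],"fingers":[0.088,0.088,0.088,0.088,0.088,0.088,0.088,0.088,0.088,0.088,0.088,0.088]}'
python3 - <<'E'
from cell import vision,sensors
import cv2
for n in("top","scene"):cv2.imwrite(f"pics/{n}1.png",vision.snapshot(n))
a=cv2.imread("pics/top1.png")[130:270,145:385]; b=cv2.imread("pics/scene1.png")[100:280,180:400]
cv2.imwrite("pics/t1z.png",cv2.resize(a,(0,0),fx=3.3,fy=3.3,interpolation=cv2.INTER_CUBIC))
cv2.imwrite("pics/s1z.png",cv2.resize(b,(0,0),fx=3.3,fy=3.3,interpolation=cv2.INTER_CUBIC))
print(sensors.get_obs())
E
```

```text
time: 3.83
tool_pos: [442.6, 74.6, 239.1]
ee_rot: [-1.57, 0.0, -1.628]
force: [0.3, 0.7, 0.4]
gripper_width: 0.998
{'time': 3.9333, 'joint_positions': array([ 1.14128502e-01, -1.75414569e-01,  2.06092501e+00,  1.49056648e-03,
        1.25484699e+00,  1.67124850e-01]), 'qvel': array([-0.05859068, -0.02067296,  0.02753699, -0.04560039,  0.02705945,
       -0.05979615]), 'joint_torque': array([  1.23677216, -25.2064687 , -35.76088786,   0.42464702,
        -0.18064714,   0.46410453]), 'tool_pos': array([443.21401141,  76.35242514, 239.07417738]), 'ee_rot': array([-1.56981441e+00,  1.60303214e-03, -1.62425416e+00]), 'force': array([ 0.44448896, -0.43726615, -0.18375638]), 'ft_torque': array([-0.0412254 , -0.08523293,  0.00174892]), 'gripper_width': 1.000043339340647}
```

View pics/s1z.png

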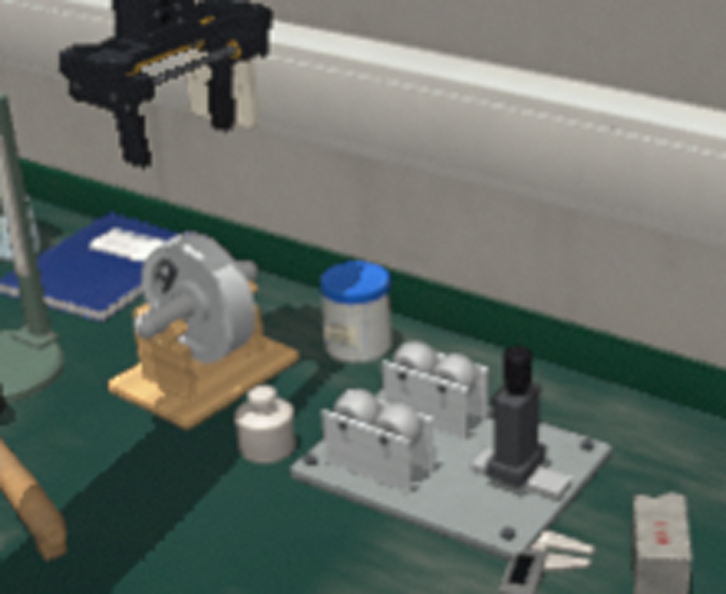

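View pics/t1z.png

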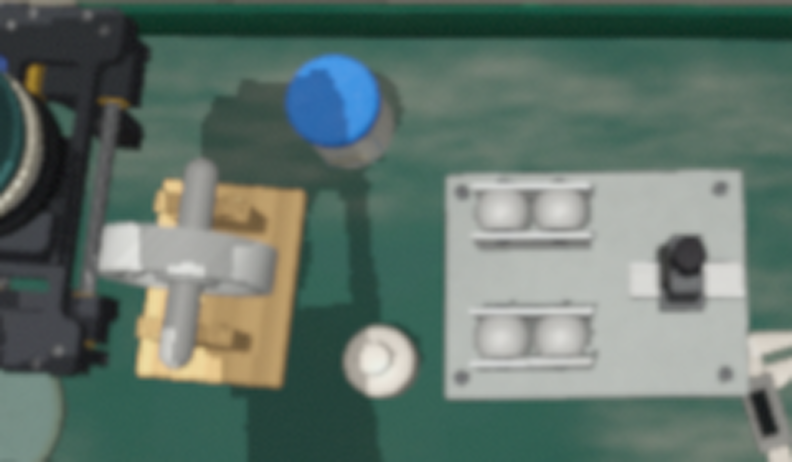

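```bash
cat > ov.py <<'E'
from h import *
def wheel(n,img,c,yaw,out,box,f):
    im=cv2.resize(img,(0,0),fx=f,fy=f,interpolation=cv2.INTER_CUBIC)
    a=np.array([np.cos(yaw),np.sin(yaw),0]);b=np.array([-a[1],a[0],0]);t=np.linspace(0,6.2832,80)
    for s,r in((-15,60),(15,60),(-75,12),(75,12),(-15,12)):
        P=np.array(c)+s*a+r*(np.cos(t)[:,None]*b+np.sin(t)[:,None]*np.array([0,0,1]))
        cv2.polylines(im,[((proj(n,P)+.5)*f).astype(int)],True,(0,0,255),1)
    x,y,w,h=box
    cv2.imwrite(out,im[y*f:(y+h)*f,x*f:(x+w)*f])
E
python3 - <<'E'
from ov import *
A=(444,80.5,85)
wheel("top",cv2.imread("pics/top0.png"),A,-.06,"pics/ot.png",(165,165,90,95),6)
wheel("scene",cv2.imread("pics/scene0.png"),A,-.06,"pics/os.png",(205,160,80,75),7)
E
```

```text
(no output)
```

View pics/ot.png

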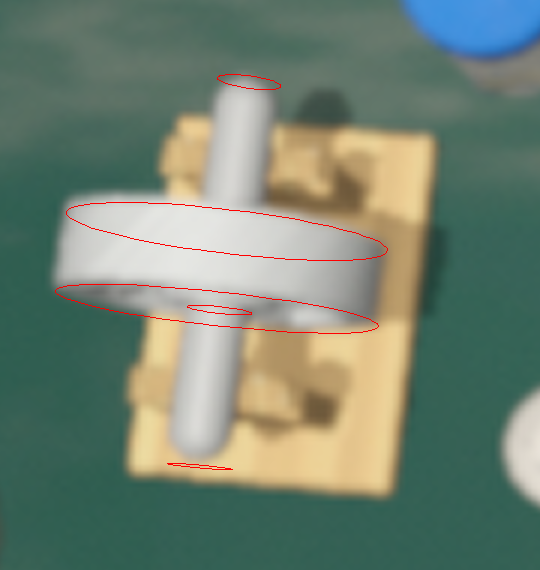

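View pics/os.png

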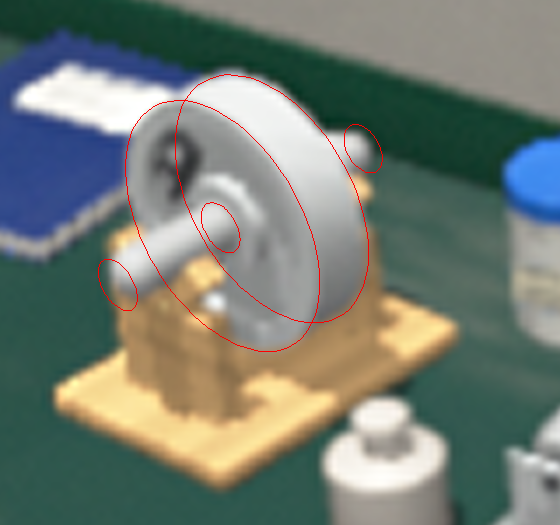

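```bash
python3 -m pendant '{"linear":[[-0.0045,0.01,0.0015],[0,0.01,0],[0,0.01,0],[0,0.01,0],[0,0.01,0],[0,0.01,0],[0,0.01,0],[0,0.01,0],[0,0,0],[0,0,0]],"rotation":[[0,0,0],[0,0,0],[0,0,0],[0,0,0],[0,0,0],[0,0,0],[0,0,0],[0,0,0],[0,0,0],[0,0,0]],"fingers":[0.088,0.088,0.088,0.088,0.088,0.088,0.088,0.088,0.088,0.088]}'
python3 - <<'E'
from cell import vision,sensors
import cv2
b=vision.snapshot("scene")[130:235,195:285]
cv2.imwrite("pics/s2z.png",cv2.resize(b,(0,0),fx=5,fy=5,interpolation=cv2.INTER_CUBIC))
print(sensors.get_obs()["tool_pos"])
E
```

```text
time: 4.77
tool_pos: [443.5, 77.2, 157.8]
ee_rot: [-1.573, -0.0, -1.629]
force: [-0.1, -0.3, 0.5]
gripper_width: 0.999
[444.11927747  77.36286561 158.59895399]
```

View pics/s2z.png

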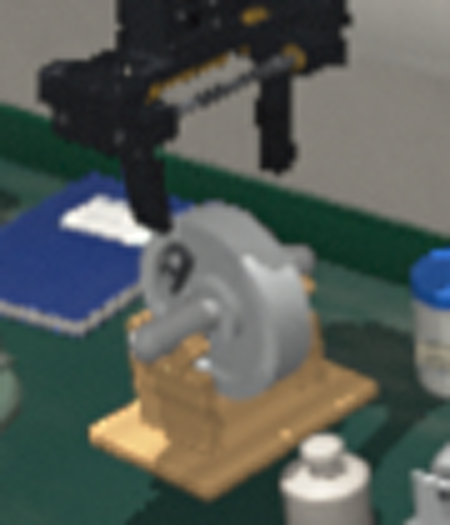

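```bash
python3 -m pendant '{"linear":[[-0.004,0,0.001],[0,0.01,0],[0,0.01,0],[0,0.01,0],[0,0.01,0],[0,0.002,0],[0,0,0],[0,0,0]],"rotation":[[0,0,0],[0,0,0],[0,0,0],[0,0,0],[0,0,0],[0,0,0],[0,0,0],[0,0,0]],"fingers":[0.088,0.088,0.088,0.088,0.088,0.088,0.088,0.088]}'
python3 - <<'E'
from cell import vision,sensors
import cv2
for n,y,x in(("scene",130,195),("top",150,130)):
    b=vision.snapshot(n)[y:y+105,x:x+130]
    cv2.imwrite(f"pics/{n}3z.png",cv2.resize(b,(0,0),fx=5,fy=5,interpolation=cv2.INTER_CUBIC))
print(sensors.get_obs()["tool_pos"])
E
```

```text
time: 5.48
tool_pos: [445.1, 81.3, 116.3]
ee_rot: [-1.572, -0.0, -1.629]
force: [-0.2, 0.1, 0.0]
gripper_width: 0.998
[445.75158561  81.34106917 117.09185093]
```

View pics/scene3z.png

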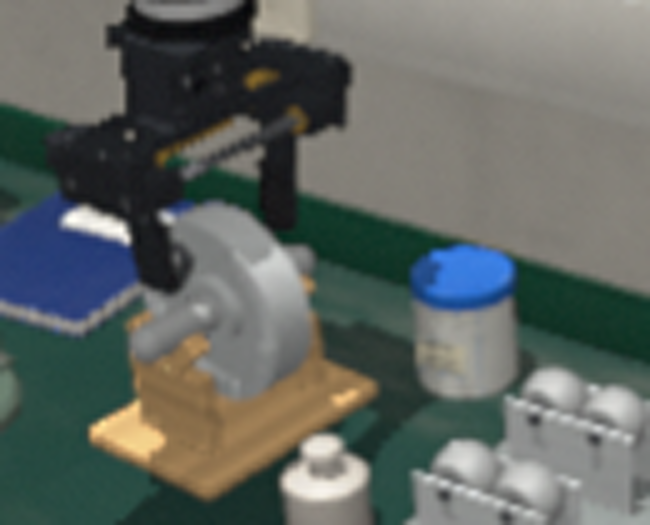

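View pics/top3z.png

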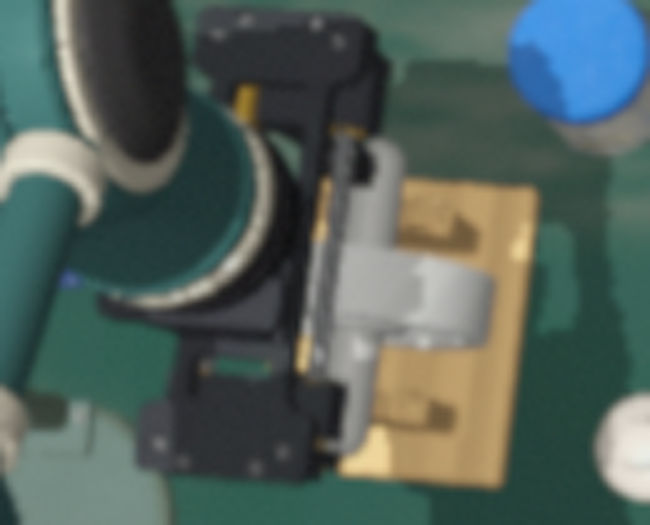

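```bash
python3 -m pendant '{"linear":[[0,0,0],[0,0,0],[0,0,0],[0,0,0],[0,0,0],[0,0,0],[0,0,0],[0,0,0],[0,0,0],[0,0,0]],"rotation":[[0,0,0],[0,0,0],[0,0,0],[0,0,0],[0,0,0],[0,0,0],[0,0,0],[0,0,0],[0,0,0],[0,0,0]],"fingers":[0.06,0.05,0.04,0.035,0.03,0.025,0.02,0.02,0.02,0.02]}'
```

```text
time: 6.42
tool_pos: [444.4, 81.4, 116.6]
ee_rot: [-1.573, -0.0, -1.629]
force: [-2.4, -0.6, 3.2]
gripper_width: 0.336
```

```bash
python3 -m pendant '{"linear":[[0,-0.002,0],[0,-0.005,0],[0,-0.009,0],[0,-0.011,0],[0,-0.011,0],[0,-0.011,0],[0,-0.011,0],[0,-0.011,0],[0,-0.011,0],[0,-0.006,0],[0,-0.002,0],[0,0,0]],"rotation":[[0,0,0],[0,0,0],[0,0,0],[0,0,0],[0,0,0],[0,0,0],[0,0,0],[0,0,0],[0,0,0],[0,0,0],[0,0,0],[0,0,0]],"fingers":[0.02,0.02,0.02,0.02,0.02,0.02,0.02,0.02,0.02,0.02,0.02,0.02]}'
python3 - <<'E'
from cell import vision,sensors
import cv2
b=vision.snapshot("scene")[70:235,165:325]
cv2.imwrite("pics/s4z.png",cv2.resize(b,(0,0),fx=3.5,fy=3.5,interpolation=cv2.INTER_CUBIC))
E
```

```text
time: 7.42
tool_pos: [445.8, 81.4, 207.5]
ee_rot: [-1.569, 0.0, -1.629]
force: [0.9, 0.6, -8.4]
gripper_width: 0.338
```

View pics/s4z.png

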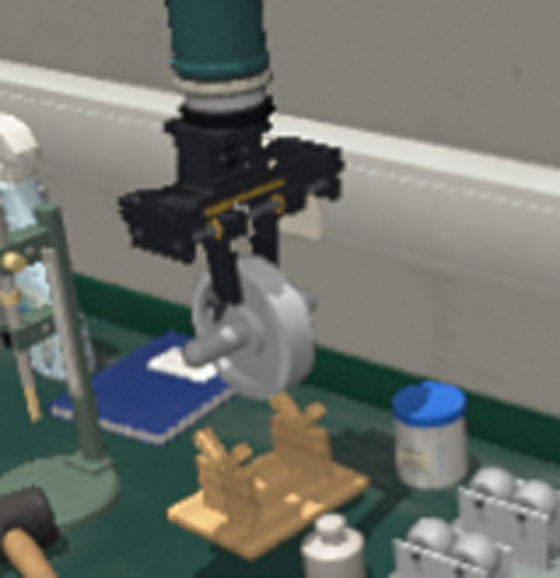

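```bash
python3 -m pendant '{"linear":[[0,0,0],[0.008,0,0],[0.018,0,-0.001],[0.025,0,-0.001],[0.028,0,-0.001],[0.028,0,-0.001],[0.028,0,-0.001],[0.028,0,-0.001],[0.028,0,-0.001],[0.025,0,-0.001],[0.016,0,0],[0.0074,0,0]],"rotation":[[0,-0.082,0],[0,0,0],[0,0,0],[0,0,0],[0,0,0],[0,0,0],[0,0,0],[0,0,0],[0,0,0],[0,0,0],[0,0,0],[0,0,0]],"fingers":[0.02,0.02,0.02,0.02,0.02,0.02,0.02,0.02,0.02,0.02,0.02,0.02]}'
python3 -m pendant '{"linear":[[0,0,0],[0,0,0],[0,0,0],[0,0,0]],"rotation":[[0,0,0],[0,0,0],[0,0,0],[0,0,0]],"fingers":[0.02,0.02,0.02,0.02]}'
python3 - <<'E'
from cell import sensors,vision
from ov import *
for n in("top","scene"):cv2.imwrite(f"pics/{n}5.png",vision.snapshot(n))
o=sensors.get_obs();p=o["tool_pos"];print(p,o["ee_rot"])
A=(p[0],p[1],p[2]-31.5);yaw=o["ee_rot"][2]+np.pi/2
wheel("top",cv2.imread("pics/top5.png"),A,yaw,"pics/o5t.png",(240,150,145,105),5)
wheel("scene",cv2.imread("pics/scene5.png"),A,yaw,"pics/o5s.png",(250,130,120,130),5)
E
```

```text
time: 8.47
tool_pos: [442.3, -160.7, 206.0]
ee_rot: [-1.572, -0.001, -1.551]
force: [-1.1, -0.0, -6.9]
gripper_width: 0.336
time: 8.8
tool_pos: [442.9, -157.1, 206.5]
ee_rot: [-1.571, 0.001, -1.546]
force: [0.1, 0.1, -6.6]
gripper_width: 0.338
[ 443.0817615  -157.26060531  206.6564908 ] [-1.57085524e+00  2.46795734e-04 -1.54552045e+00]
```

View pics/o5t.png

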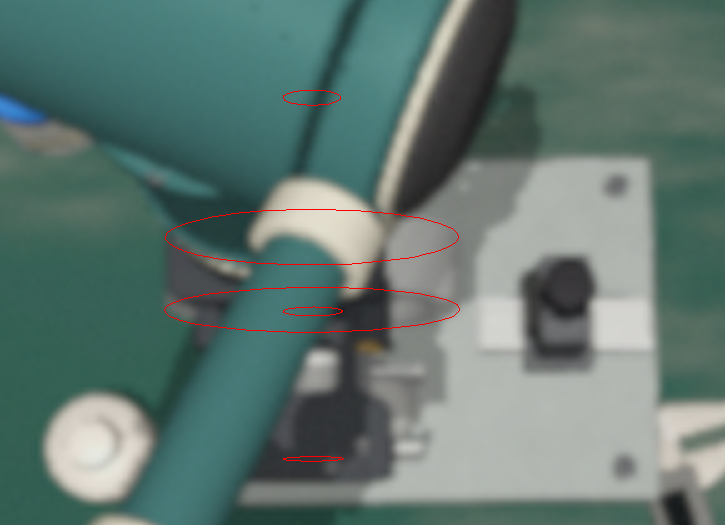

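View pics/o5s.png

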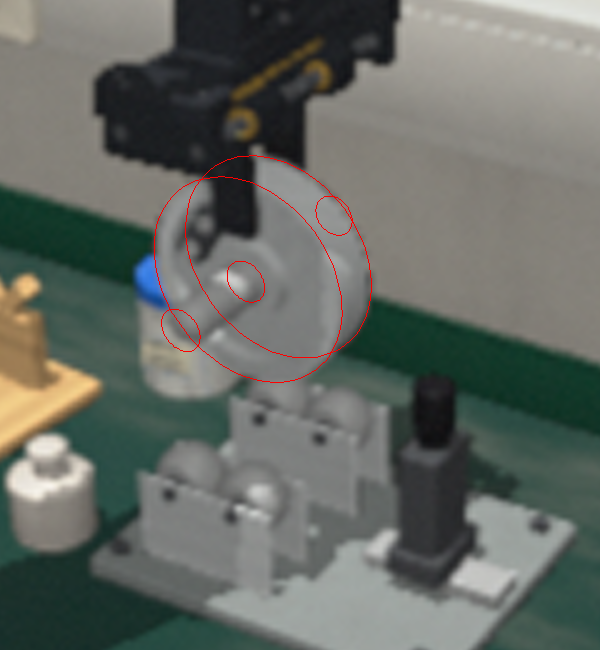

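```bash
python3 -m pendant '{"linear":[[0.001,0.004,0],[0,0.009,0],[0,0.011,0],[0,0.011,0],[0,0.011,0],[0,0.011,0],[0,0.009,0],[0,0.007,0],[0,0.004,0],[0,0.002,0],[0,0,0],[0,0,0]],"rotation":[[0,0,0],[0,0,0],[0,0,0],[0,0,0],[0,0,0],[0,0,0],[0,0,0],[0,0,0],[0,0,0],[0,0,0],[0,0,0],[0,0,0]],"fingers":[0.02,0.02,0.02,0.02,0.02,0.02,0.02,0.02,0.02,0.02,0.02,0.02]}'
python3 - <<'E'
from cell import sensors,vision
from ov import *
for n in("scene",):cv2.imwrite(f"pics/{n}6.png",vision.snapshot(n))
o=sensors.get_obs();p=o["tool_pos"];print(p,o["ee_rot"])
A=(p[0],p[1],p[2]-31.5);yaw=o["ee_rot"][2]+np.pi/2
wheel("scene",cv2.imread("pics/scene6.png"),A,yaw,"pics/o6s.png",(250,150,120,110),6)
E
```

```text
time: 9.9
tool_pos: [443.5, -159.4, 128.1]
ee_rot: [-1.57, -0.0, -1.547]
force: [0.3, -0.7, -6.4]
gripper_width: 0.34
[ 443.64088459 -159.43953119  128.32956983] [-1.56964742e+00 -4.93981625e-04 -1.54679648e+00]
```

View pics/o6s.png

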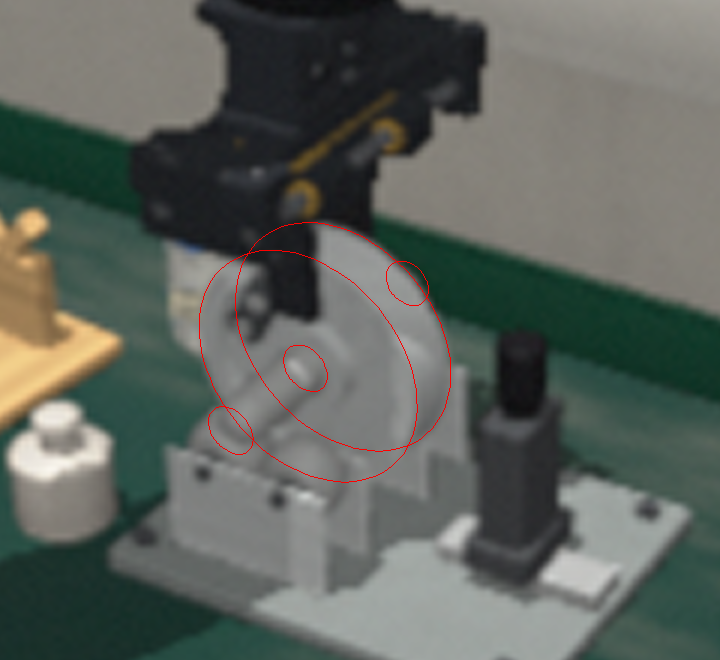

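```bash
python3 -m pendant '{"linear":[[-0.001,0.002,0],[0,0.002,0],[0,0.002,0],[0,0.001,0],[0,0,0],[0,0,0]],"rotation":[[0,0,0],[0,0,0],[0,0,0],[0,0,0],[0,0,0],[0,0,0]],"fingers":[0.02,0.02,0.02,0.02,0.02,0.02]}'
python3 -m pendant '{"linear":[[0,0.001,0],[0,0.001,0],[0,0,0]],"rotation":[[0,0,0],[0,0,0],[0,0,0]],"fingers":[0.02,0.02,0.02]}'
```

```text
time: 10.45
tool_pos: [443.0, -158.1, 120.6]
ee_rot: [-1.571, 0.0, -1.547]
force: [-0.8, 0.1, -6.5]
gripper_width: 0.334
time: 10.7
tool_pos: [443.0, -158.2, 118.5]
ee_rot: [-1.571, 0.0, -1.547]
force: [-0.0, 0.5, -5.9]
gripper_width: 0.339
```

```bash
python3 -m pendant '{"linear":[[0,0.001,0],[0,0,0],[0,0,0]],"rotation":[[0,0,0],[0,0,0],[0,0,0]],"fingers":[0.02,0.02,0.02]}'; python3 -m pendant '{"linear":[[0,0.001,0],[0,0,0],[0,0,0]],"rotation":[[0,0,0],[0,0,0],[0,0,0]],"fingers":[0.02,0.02,0.02]}'
```

```text
time: 10.95
tool_pos: [443.1, -158.2, 117.7]
ee_rot: [-1.571, 0.0, -1.547]
force: [0.7, 1.1, -6.5]
gripper_width: 0.34
time: 11.2
tool_pos: [443.1, -157.9, 116.9]
ee_rot: [-1.571, 0.001, -1.547]
force: [-1.0, 2.6, -3.5]
gripper_width: 0.339
```

```bash
python3 -m pendant '{"linear":[[-0.0007,0.0006,0],[0,0,0],[0,0,0]],"rotation":[[0,0,0],[0,0,0],[0,0,0]],"fingers":[0.02,0.02,0.02]}'; python3 -m pendant '{"linear":[[-0.0005,0.0006,0],[0,0,0],[0,0,0]],"rotation":[[0,0,0],[0,0,0],[0,0,0]],"fingers":[0.02,0.02,0.02]}'
```

```text
time: 11.45
tool_pos: [443.2, -157.5, 116.6]
ee_rot: [-1.571, -0.0, -1.547]
force: [-2.6, 2.2, 0.3]
gripper_width: 0.339
time: 11.7
tool_pos: [443.3, -157.3, 116.3]
ee_rot: [-1.57, -0.001, -1.546]
force: [-3.6, 1.8, 6.5]
gripper_width: 0.335
```

```bash
python3 -m pendant '{"linear":[[0,0,0],[0,0,0],[0,0,0],[0,0,0],[0,0,0],[0,0,0],[0,-0.01,0],[0,-0.02,0],[0,-0.02,0],[0,-0.02,0],[0,-0.02,0],[0,0,0]],"rotation":[[0,0,0],[0,0,0],[0,0,0],[0,0,0],[0,0,0],[0,0,0],[0,0,0],[0,0,0],[0,0,0],[0,0,0],[0,0,0],[0,0,0]],"fingers":[0.04,0.05,0.06,0.07,0.08,0.088,0.088,0.088,0.088,0.088,0.088,0.088]}'
python3 - <<'E'
from cell import sensors,vision
from ov import *
for n in("scene",):cv2.imwrite(f"pics/{n}7.png",vision.snapshot(n))
A=(443.2,-157.5,85)
wheel("scene",cv2.imread("pics/scene7.png"),A,.024,"pics/o7s.png",(250,150,120,110),6)
E
```

```text
time: 12.7
tool_pos: [445.9, -158.2, 210.8]
ee_rot: [-1.563, -0.003, -1.547]
force: [1.2, 0.5, 1.1]
gripper_width: 1.0
```

View pics/o7s.png

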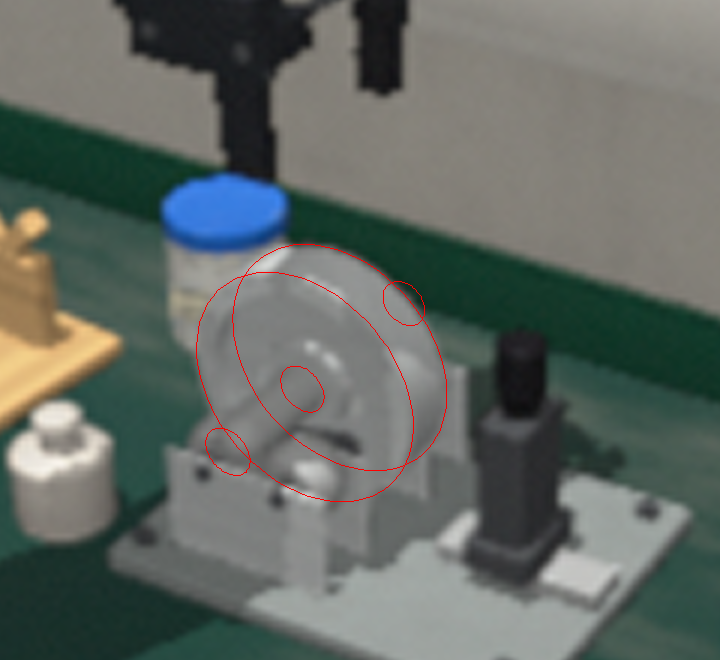

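```bash
python3 -m pendant '{"linear":[[0,-0.01,0],[0.01,0,0],[0.016,0,0],[0.016,0,0],[0.016,0,0],[0.016,0,0],[0.016,0,0],[0.016,0,0],[0.016,0,0],[0.016,0,0],[0.009,0,0],[0,0,0]],"rotation":[[0,0,0],[0,0,0],[0,0,0],[0,0,0],[0,0,0],[0,0,0],[0,0,0],[0,0,0],[0,0,0],[0,0,0],[0,0,0],[0,0,0]],"fingers":[0.088,0.088,0.08,0.07,0.06,0.05,0.04,0.03,0.02,0.01,0,0]}'
python3 -m pendant '{"linear":[[0,0.01,0],[0,0.015,0],[0,0.015,0],[0,0.015,0],[0,0.015,0],[0,0.01,0],[0,0,0],[0,0,0]],"rotation":[[0,0,0],[0,0,0],[0,0,0],[0,0,0],[0,0,0],[0,0,0],[0,0,0],[0,0,0]],"fingers":[0,0,0,0,0,0,0,0]}'
python3 - <<'E'
from cell import sensors,vision
from ov import *
for n in("scene","top"):cv2.imwrite(f"pics/{n}8.png",vision.snapshot(n))
A=(443.2,-157.5,85)
wheel("scene",cv2.imread("pics/scene8.png"),A,.024,"pics/o8s.png",(250,120,150,140),5)
wheel("top",cv2.imread("pics/top8.png"),A,.024,"pics/o8t.png",(240,150,145,105),5)
E
```

```text
time: 13.75
tool_pos: [446.2, -305.8, 214.8]
ee_rot: [-1.572, 0.0, -1.549]
force: [-0.3, -0.9, -0.4]
gripper_width: 0.266
time: 14.42
tool_pos: [446.1, -303.0, 134.6]
ee_rot: [-1.572, 0.001, -1.546]
force: [0.7, 0.1, -0.1]
gripper_width: 0.007
```

View pics/o8s.png

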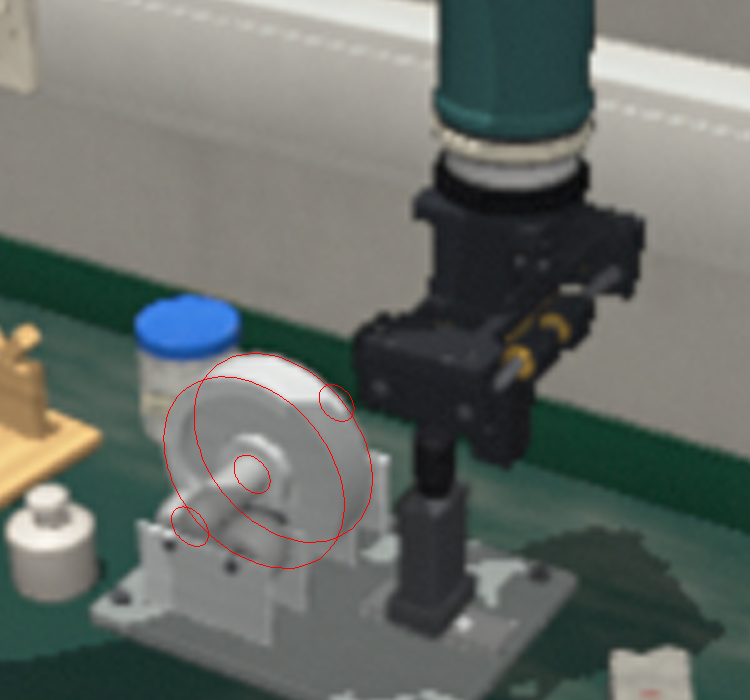

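View pics/o8t.png

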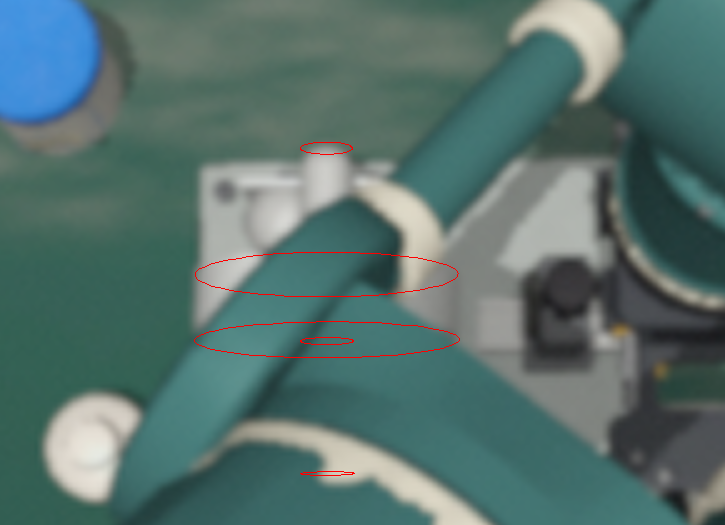

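```bash
python3 -m pendant '{"linear":[[0,0.007,0],[0,0.007,0],[0,0.007,0],[0,0,0],[0,0,0],[0,0,0],[0,0,0],[0,0,0],[0,0,0],[0,0,0],[0,0,0],[0,0,0]],"rotation":[[0,0,0],[0,0,0],[0,0,0],[0,0,0],[0,0,0],[0,0,0],[0,0,0],[0,0,0],[0,0,0],[0,0,0],[0,0,0],[0,0,0]],"fingers":[0,0,0,0,0,0,0,0,0,0,0,0]}'
python3 -m pendant '{"linear":[[0,0,0],[0,0,0],[0,0,0],[0,0,0],[0,0,0],[0,0,0],[0,0,0],[0,0,0],[0,0,0],[0,0,0],[0,0,0],[0,0,0]],"rotation":[[0,0,0],[0,0,0],[0,0,0],[0,0,0],[0,0,0],[0,0,0],[0,0,0],[0,0,0],[0,0,0],[0,0,0],[0,0,0],[0,0,0]],"fingers":[0,0,0,0,0,0,0,0,0,0,0,0]}'
python3 -m pendant '{"linear":[[0,0,0],[0,0,0],[0,0,0],[0,0,0],[0,0,0],[0,0,0],[0,0,0],[0,0,0],[0,0,0],[0,0,0],[0,0,0],[0,0,0]],"rotation":[[0,0,0],[0,0,0],[0,0,0],[0,0,0],[0,0,0],[0,0,0],[0,0,0],[0,0,0],[0,0,0],[0,0,0],[0,0,0],[0,0,0]],"fingers":[0,0,0,0,0,0,0,0,0,0,0,0]}'
python3 -m pendant '{"linear":[[0,0,0],[0,0,0],[0,0,0],[0,0,0],[0,0,0],[0,0,0],[0,0,0],[0,0,0],[0,0,0],[0,0,0],[0,0,0],[0,0,0]],"rotation":[[0,0,0],[0,0,0],[0,0,0],[0,0,0],[0,0,0],[0,0,0],[0,0,0],[0,0,0],[0,0,0],[0,0,0],[0,0,0],[0,0,0]],"fingers":[0,0,0,0,0,0,0,0,0,0,0,0]}'
python3 - <<'E'
from cell import sensors,vision
import cv2
cv2.imwrite("pics/scene9a.png",vision.snapshot("scene"))
E
python3 -m pendant '{"linear":[[0,0,0],[0,0,0],[0,0,0],[0,0,0],[0,0,0],[0,0,0],[0,0,0],[0,0,0],[0,0,0],[0,0,0],[0,0,0],[0,0,0]],"rotation":[[0,0,0],[0,0,0],[0,0,0],[0,0,0],[0,0,0],[0,0,0],[0,0,0],[0,0,0],[0,0,0],[0,0,0],[0,0,0],[0,0,0]],"fingers":[0,0,0,0,0,0,0,0,0,0,0,0]}'
python3 - <<'E'
from cell import sensors,vision
import cv2,numpy as np
b=vision.snapshot("scene");cv2.imwrite("pics/scene9b.png",b)
a=cv2.imread("pics/scene9a.png")
f=lambda i:cv2.resize(i[175:245,275:345],(0,0),fx=5.5,fy=5.5,interpolation=cv2.INTER_CUBIC)
cv2.imwrite("pics/c9.png",np.hstack([f(a),f(b)]))
print(np.abs(a.astype(int)-b)[175:245,275:345].max())
E
```

```text
time: 15.52
tool_pos: [446.6, -304.0, 114.6]
ee_rot: [-1.571, -0.0, -1.547]
force: [-0.4, 0.6, 1.5]
gripper_width: 0.007
time: 16.52
tool_pos: [446.5, -303.9, 114.5]
ee_rot: [-1.571, 0.0, -1.547]
force: [-0.9, 0.6, 1.4]
gripper_width: 0.006
time: 17.52
tool_pos: [446.6, -304.0, 114.5]
ee_rot: [-1.571, 0.0, -1.547]
force: [-0.8, -0.5, 0.1]
gripper_width: 0.002
time: 18.52
tool_pos: [446.6, -304.0, 114.5]
ee_rot: [-1.571, 0.0, -1.547]
force: [-0.9, -0.3, 0.3]
gripper_width: 0.006
time: 19.57
tool_pos: [446.6, -304.0, 114.5]
ee_rot: [-1.571, -0.0, -1.547]
force: [-0.5, -0.4, 0.8]
gripper_width: 0.006
6
```

View pics/c9.png

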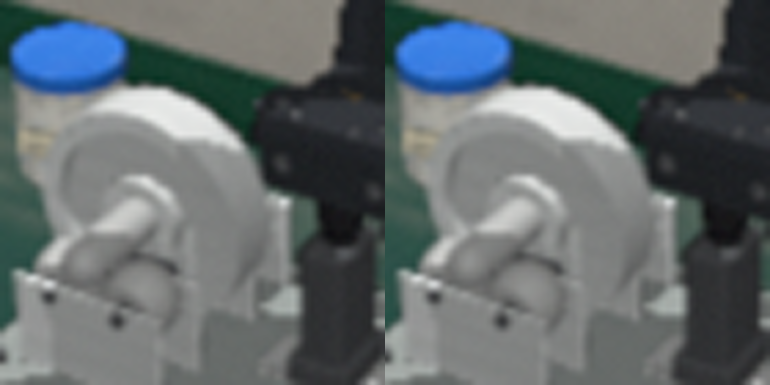

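```bash
python3 - <<'E'
from h import *
def lug(c,yaw,th,r,s=-13):
    a=np.array([np.cos(yaw),np.sin(yaw),0]);b=np.array([-a[1],a[0],0])
    return np.array(c)+s*a+r*(np.sin(th)*b-np.cos(th)*np.array([0,0,1]))
for r in(32,36,40):
  for t in (1.9,2.1,2.3): print(r,t,proj("scene",lug((444.5,81,85),-.055,t,r)))
im=cv2.resize(cv2.imread("pics/scene9b.png"),(0,0),fx=8,fy=8,interpolation=cv2.INTER_CUBIC)
for t,col in((-.25,(255,0,0)),(0,(0,0,255)),(.25,(0,255,255))):
    for rr in (26,36,46):
        q=(proj("scene",lug((443.2,-157.5,85),.024,t,rr))+.5)*8; cv2.circle(im,(int(q[0][0]),int(q[0][1])),3,col,-1)
cv2.imwrite("pics/l9.png",im[190*8:245*8,275*8:345*8])
E
```

```text
32 1.9 [[229.23589075 186.0478168 ]]
32 2.1 [[229.60506939 184.62835656]]
32 2.3 [[230.25103193 183.47988208]]
36 1.9 [[228.33830657 185.34915182]]
36 2.1 [[228.74992411 183.75059662]]
36 2.3 [[229.47297622 182.45517789]]
40 1.9 [[227.4428044  184.65203399]]
40 2.1 [[227.89605279 182.87402774]]
40 2.3 [[228.69539011 181.43092335]]
```

View pics/l9.png

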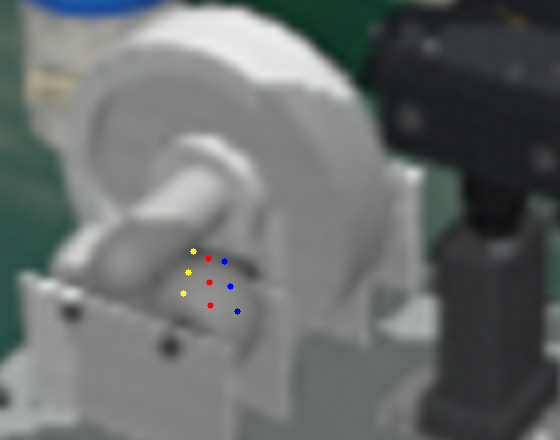

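```bash
python3 -m pendant '{"linear":[[-0.003,0,0],[-0.003,0,0],[-0.003,0,0],[-0.003,0,0],[-0.003,0,0],[-0.003,0,0],[-0.002,0,0],[-0.002,0,0],[0,0,0]],"rotation":[[0,0,0],[0,0,0],[0,0,0],[0,0,0],[0,0,0],[0,0,0],[0,0,0],[0,0,0],[0,0,0]],"fingers":[0,0,0,0,0,0,0,0,0]}'
python3 - <<'E'
from cell import sensors,vision
import cv2,numpy as np
b=vision.snapshot("scene");cv2.imwrite("pics/scene10.png",b)
cv2.imwrite("pics/c10.png",cv2.resize(b[150:250,275:395],(0,0),fx=6,fy=6,interpolation=cv2.INTER_CUBIC))
E
```

```text
time: 20.37
tool_pos: [446.0, -281.9, 114.5]
ee_rot: [-1.571, -0.0, -1.547]
force: [0.1, -1.1, -0.0]
gripper_width: 0.004
```

View pics/c10.png

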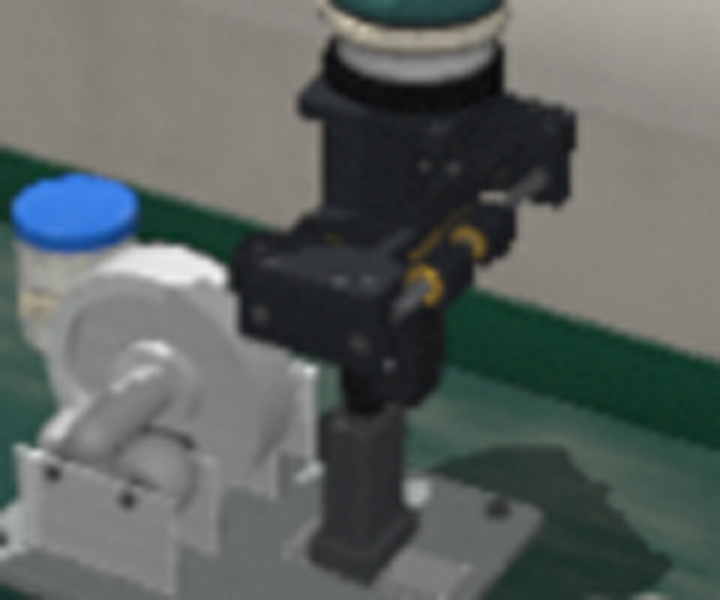

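```bash
python3 -m pendant '{"linear":[[-0.002,0,0],[-0.002,0,0],[-0.002,0,0],[-0.002,0,0],[-0.002,0,0],[-0.002,0,0],[-0.002,0,0],[-0.002,0,0],[0,0,0]],"rotation":[[0,0,0],[0,0,0],[0,0,0],[0,0,0],[0,0,0],[0,0,0],[0,0,0],[0,0,0],[0,0,0]],"fingers":[0,0,0,0,0,0,0,0,0]}'
python3 -m pendant '{"linear":[[-0.001,0,0],[-0.001,0,0],[-0.001,0,0],[-0.001,0,0],[-0.001,0,0],[0,0,0]],"rotation":[[0,0,0],[0,0,0],[0,0,0],[0,0,0],[0,0,0],[0,0,0]],"fingers":[0,0,0,0,0,0]}'
```

```text
time: 21.17
tool_pos: [445.6, -265.5, 114.5]
ee_rot: [-1.571, 0.0, -1.547]
force: [-0.7, -1.4, 0.2]
gripper_width: 0.007
time: 21.67
tool_pos: [445.5, -260.8, 114.5]
ee_rot: [-1.571, 0.0, -1.547]
force: [-0.9, -1.4, -0.7]
gripper_width: 0.001
```

```bash
python3 - <<'E'
from cell import sensors,vision
import cv2,numpy as np
b=vision.snapshot("scene");cv2.imwrite("pics/scene11.png",b)
cv2.imwrite("pics/c11.png",cv2.resize(b[150:250,275:395],(0,0),fx=6,fy=6,interpolation=cv2.INTER_CUBIC))
E
```

```text
(no output)
```

View pics/c11.png

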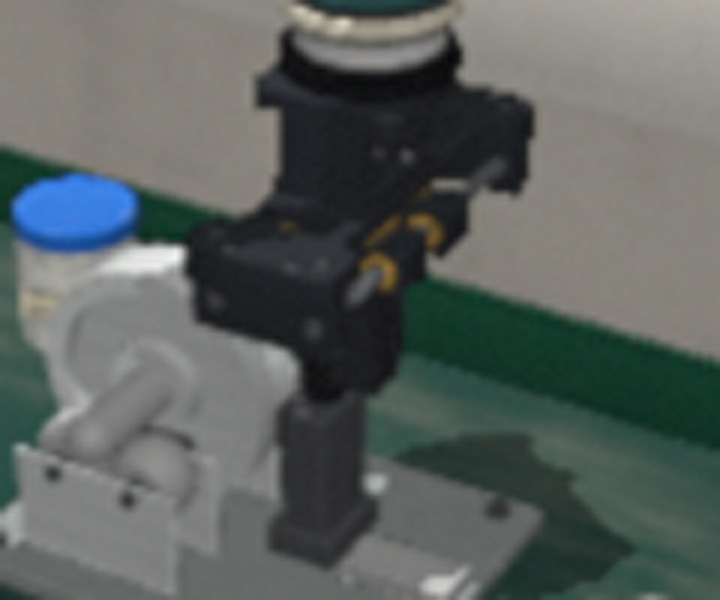

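```bash
python3 -m pendant '{"linear":[[-0.001,0,0],[-0.001,0,0],[-0.001,0,0],[-0.001,0,0],[-0.001,0,0],[0,0,0]],"rotation":[[0,0,0],[0,0,0],[0,0,0],[0,0,0],[0,0,0],[0,0,0]],"fingers":[0,0,0,0,0,0]}'
python3 -m pendant '{"linear":[[-0.001,0,0],[-0.001,0,0],[0,0,0]],"rotation":[[0,0,0],[0,0,0],[0,0,0]],"fingers":[0,0,0]}'
python3 -m pendant '{"linear":[[-0.001,0,0],[-0.001,0,0],[0,0,0]],"rotation":[[0,0,0],[0,0,0],[0,0,0]],"fingers":[0,0,0]}'
```

```text
time: 22.22
tool_pos: [445.4, -255.7, 114.5]
ee_rot: [-1.571, 0.0, -1.547]
force: [-0.8, -1.5, -0.5]
gripper_width: 0.007
time: 22.47
tool_pos: [445.3, -253.8, 114.5]
ee_rot: [-1.571, 0.0, -1.547]
force: [-0.5, -0.9, 0.4]
gripper_width: 0.005
time: 22.72
tool_pos: [445.3, -252.0, 114.5]
ee_rot: [-1.571, -0.0, -1.547]
force: [-1.3, -3.0, 0.5]
gripper_width: 0.003
```

```bash
python3 -m pendant '{"linear":[[-0.001,0,0],[0,0,0],[0,0,0]],"rotation":[[0,0,0],[0,0,0],[0,0,0]],"fingers":[0,0,0]}'
python3 -m pendant '{"linear":[[-0.001,0,0],[0,0,0],[0,0,0]],"rotation":[[0,0,0],[0,0,0],[0,0,0]],"fingers":[0,0,0]}'
python3 -m pendant '{"linear":[[-0.001,0,0],[0,0,0],[0,0,0]],"rotation":[[0,0,0],[0,0,0],[0,0,0]],"fingers":[0,0,0]}'
```

```text
time: 22.97
tool_pos: [445.3, -251.6, 114.5]
ee_rot: [-1.571, -0.001, -1.547]
force: [-1.3, -4.9, -1.1]
gripper_width: 0.005
time: 23.22
tool_pos: [445.3, -251.5, 114.6]
ee_rot: [-1.571, -0.003, -1.546]
force: [-1.4, -8.8, -1.7]
gripper_width: 0.004
time: 23.47
tool_pos: [445.3, -251.4, 114.6]
ee_rot: [-1.57, -0.005, -1.546]
force: [-1.8, -11.2, -4.2]
gripper_width: 0.004
```

```bash
python3 -m pendant '{"linear":[[0.002,0,0],[0.003,0,0],[0.008,0,0],[0.01,0,0],[0.01,0,0],[0.01,0,0],[0.01,0,0],[0.01,0,0],[0,-0.02,0],[0,-0.03,0],[0,-0.03,0],[0,0,0]],"rotation":[[0,0,0],[0,0,0],[0,0,0],[0,0,0],[0,0,0],[0,0,0],[0,0,0],[0,0,0],[0,0,0],[0,0,0],[0,0,0],[0,0,0]],"fingers":[0,0,0,0,0,0,0,0,0,0,0,0]}'
python3 -m pendant '{"linear":[[0.03,0,0],[0.03,0,0],[0.03,0,0],[0.03,0,0],[0.03,0,0],[0.03,0,0],[0,0,0],[0,0,0]],"rotation":[[0,0,0],[0,0,0],[0,0,0],[0,0,0],[0,0,0],[0,0,0],[0,0,0],[0,0,0]],"fingers":[0,0,0,0,0,0,0,0]}'
python3 - <<'E'
from cell import sensors,vision
from ov import *
for n in("scene","top"):cv2.imwrite(f"pics/{n}12.png",vision.snapshot(n))
A=(443.2,-157.5,85)
wheel("scene",cv2.imread("pics/scene12.png"),A,.024,"pics/o12s.png",(265,160,110,90),7)
wheel("top",cv2.imread("pics/top12.png"),A,.024,"pics/o12t.png",(240,150,145,105),5)
im=cv2.imread("pics/scene12.png")
cv2.imwrite("pics/c12.png",cv2.resize(im[170:250,275:375],(0,0),fx=7,fy=7,interpolation=cv2.INTER_CUBIC))
for l in("brake_knob","stand_axis","flywheel"):
  for n in("scene","top"): print(l,n,[([round(v) for v in d["xyz"]],round(d["confidence"],2)) for d in vision.place_of(l,n)[:2]])
E
```

```text
time: 24.47
tool_pos: [450.0, -315.3, 201.3]
ee_rot: [-1.562, -0.007, -1.547]
force: [0.9, -1.8, 0.9]
gripper_width: 0.004
time: 25.13
tool_pos: [450.3, -493.5, 193.3]
ee_rot: [-1.571, 0.001, -1.549]
force: [-0.0, 0.3, -0.2]
gripper_width: 0.009
brake_knob scene [([447, -228, 121], 0.82), ([444, -155, 86], 0.56)]
brake_knob top []
stand_axis scene [([447, -156, 86], 0.83)]
stand_axis top [([442, -158, 81], 0.9)]
flywheel scene [([444, -158, 85], 0.71)]
flywheel top [([441, -158, 87], 0.74)]
```

View pics/o12t.png

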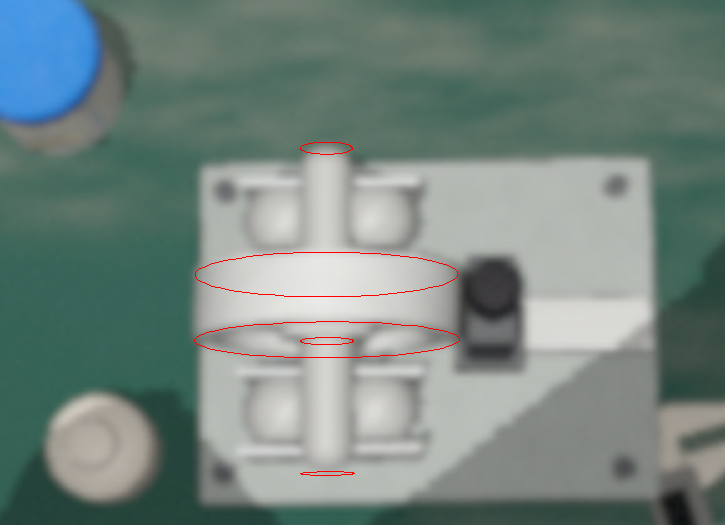

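View pics/c12.png

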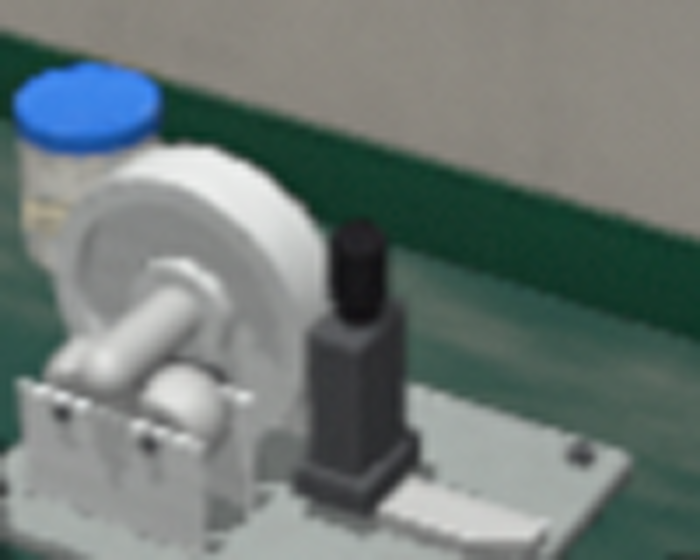

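```bash
python3 - <<'E'
from h import *
print(back("top",[(240+494/5,150+285/5)],137),back("scene",[(275+359/7,170+228/7)],137))
f=lambda n,x,y:cv2.resize(cv2.imread(n)[y:y+45,x:x+45],(400,400),interpolation=cv2.INTER_CUBIC)
cv2.imwrite("pics/c13.png",np.hstack([f("pics/scene9b.png",280,190),f("pics/scene12.png",280,190)]))
cv2.imwrite("pics/c14.png",np.hstack([f("pics/scene7.png",280,190),f("pics/scene8.png",280,190)]))
E
```

```text
[[ 445.05715413 -233.38366447  137.        ]] [[ 447.11011578 -232.30611474  137.        ]]
```

View pics/c13.png

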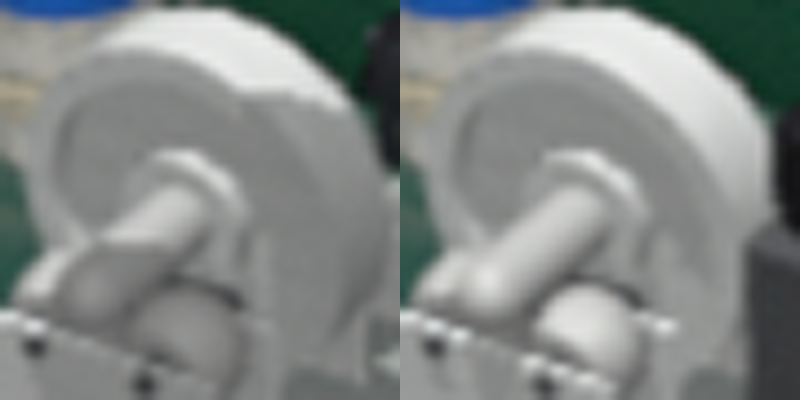

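View pics/c14.png

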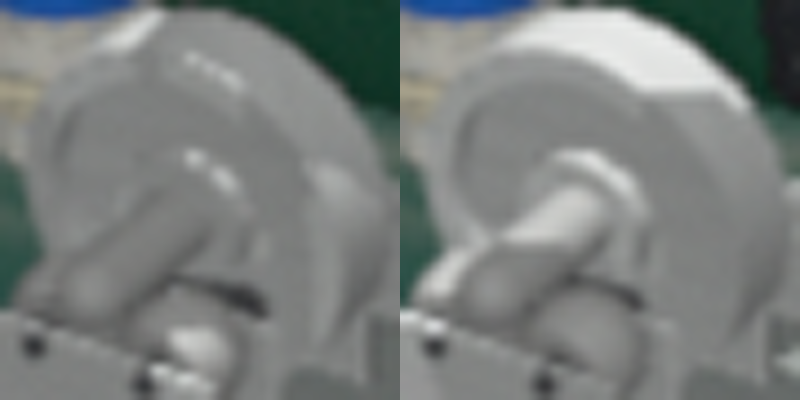

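```bash
python3 - <<'E'
from h import *
def ring(c,yaw,th,rc,rad,s):
    a=np.array([np.cos(yaw),np.sin(yaw),0]);b=np.array([-a[1],a[0],0]);z=np.array([0,0,1.])
    q=np.linspace(0,6.28,60); e=np.sin(th)*b-np.cos(th)*z; g=np.cos(th)*b+np.sin(th)*z
    return np.array(c)+s*a+(rc+rad*np.cos(q))[:,None]*e+(rad*np.sin(q))[:,None]*g
def draw(fn,c,yaw,ths,x,y,s):
    f=9; im=cv2.resize(cv2.imread(fn)[y:y+44,x:x+44],(0,0),fx=f,fy=f,interpolation=cv2.INTER_CUBIC)
    for th,col in ths:
        P=(proj("scene",ring(c,yaw,th,36,12,s))-[x,y]+.5)*f
        cv2.polylines(im,[P.astype(int)],True,col,1)
    return im
R,B,Y=(0,0,255),(255,0,0),(0,255,255)
cv2.imwrite("pics/c15.png",np.hstack([draw("pics/scene0.png",(444.5,81,85),-.055,[(2.094,R)],220,168,-8),draw("pics/scene12.png",(443.2,-157.5,85),.024,[(0,R),(-.25,B),(.25,Y)],280,190,-8)]))
E
```

```text
(no output)
```

View pics/c15.png

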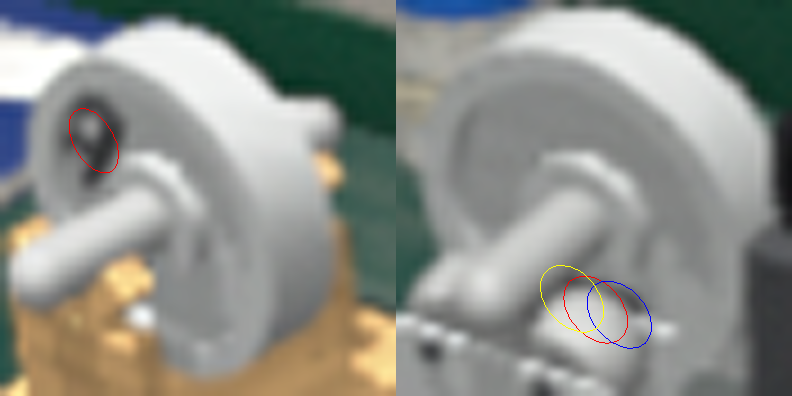

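```bash
python3 - <<'E'
from h import *
def rect(c,yaw,th,r0,r1,w,s):
    a=np.array([np.cos(yaw),np.sin(yaw),0]);b=np.array([-a[1],a[0],0]);z=np.array([0,0,1.])
    e=np.sin(th)*b-np.cos(th)*z; g=np.cos(th)*b+np.sin(th)*z
    return np.array([np.array(c)+s*a+r*e+t*g for r,t in((r0,-w),(r0,w),(r1,w),(r1,-w))])
def draw(fn,c,yaw,ths,x,y,s):
    f=9; im=cv2.resize(cv2.imread(fn)[y:y+44,x:x+44],(0,0),fx=f,fy=f,interpolation=cv2.INTER_CUBIC)
    for th,col in ths:
        P=(proj("scene",rect(c,yaw,th,27,47,15,s))-[x,y]+.5)*f
        cv2.polylines(im,[P.astype(int)],True,col,1)
    return im
R,B,Y=(0,0,255),(255,0,0),(0,255,255)
cv2.imwrite("pics/c16.png",np.hstack([draw("pics/scene0.png",(444.5,81,85),-.055,[(2.094,R)],220,168,-8),draw("pics/scene12.png",(443.2,-157.5,85),.024,[(0,R)],280,190,-8),draw("pics/scene12.png",(443.2,-157.5,85),.024,[(-.25,B),(.25,Y)],280,190,-8)])[:,:800*2])
im=cv2.imread("pics/c16.png");cv2.imwrite("pics/c16.png",cv2.resize(im,(800,int(im.shape[0]*800/im.shape[1]))))
E
```

```text
(no output)
```

View pics/c16.png

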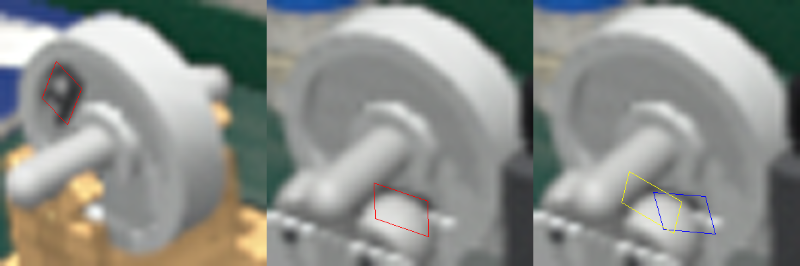

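```bash
python3 -c "
from cell import order,sensors
o=sensors.get_obs();print(o['time'],o['force'],o['tool_pos']);print(order.job_done())"
```

```text
25.5333 [ 0.06604013  0.0998514  -0.41304846] [ 451.32036085 -491.02396475  194.81125195]
the job is handed in; nothing more can be done
None
```

I found the heavy side and handed the job in at 25.5 s: the wheel hung at rest with its lug down before I pushed the brake home. No verdict was reported.

- **Wheel placed:** I gripped the wheel near the top of the rim and lowered it onto the rollers until the force showed it was supported. Then I opened the fingers and moved clear. The overlay and the detectors put it on the seat within about 2–3 mm.
- **Wheel at rest:** I waited about 7 s after letting go. Two pictures taken 1 s apart agreed to within noise. The brake was still back, about 12 mm along its 45 mm travel.
- **Brake home:** I pushed the knob with shut fingers until it stopped and the force rose to about 11 N. The knob then measured about 75–76 mm from the stand's origin, which is its home position. The detector alone read about 4 mm further in, which is within its error. It found no knob in the top view.
- **Lug direction:** The lug is mostly hidden behind the near roller. Its visible upper edge fits straight down and looked the same before and after braking. I could not measure the angle more closely than that.
- **Clear at the end:** The arm was withdrawn and touching nothing. I did not measure the bystanders again at the end. The tin and the weight look unmoved in the last pictures, and I did not check the half prism or the mug.

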